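# Fit a sprung paper-roll spindle into its counter holder

### The job

Put the paper roll back into its counter-top holder: press the long sprung end of its spindle against the tall back plate above the open seat, keep it compressed while you lower the roll into place, then let it spring back so that the short plain end goes fully home in the round socket, and let go. Work gently: the spring gives way at 3 to 15 N and must not be rammed against its stop (nothing over 20 N on the holder), and the other things stay where they are.

Things in the scene. Friction and masses are not known exactly. Their poses are not given: they have to be found in the camera images.
- holder: Roll holder, fixed: wooden base 90x216x8 mm, origin under its centre, y along the spindle axis. A steel yoke on it carries both uprights as one rigid piece, clamped up to 12 mm either way along y from its middle position: THE POSES DO NOT TELL WHERE (feel or see it); it holds firm under load. Seated spindle axis: x = 0, z = 65 mm, roll's middle at the yoke's y = 0. Slippery steel
- holder_socket (a point): Where the socket's mouth is when the yoke is in its middle position (fixed to the base, holder y = -57 mm, z = 65 mm; true mouth up to 12 mm off along y). Round blind hole 15.5 mm wide, 9 mm deep, 3 mm chamfer, facing +y, in the inner face of an upright 30 mm wide with its top at z = 80 mm
- holder_seat (a point): Where the seat's back plate is when the yoke is in its middle position (fixed to the base, inner face at y = +80 mm, z = 65 mm; true one up to 12 mm off along y). Back plate 44 mm wide, up to z = 120 mm; before it, 9 mm deep, an open-topped seat 16 mm wide, floor at z = 59 mm, cheeks to z = 73 mm, flared on up to 83 mm
- spindle: Loose paper roll on a sprung spindle, 0.2 to 0.3 kg, lying on its end plates: paper 46 mm wide, 92 mm long, between grey plates 50x50x6 mm (outer faces 52 mm from the middle). Origin under the roll's middle on the worktop; axis along y, 25 mm above it. Grip the paper across, near the middle, firmly (100 N is harmless), so that it does not slip or tip
- spindle_plain_face (a point): On the spindle axis, outer face of the plate at the plain (-y) end. From here a fixed steel tip 12 mm in diameter stands out 14 mm, with a tapered nose
- spindle_sprung_face (a point): On the spindle axis, outer face of the plate at the sprung (+y) end. From here a sprung steel plunger, 12 mm in diameter, coil at its root, stands out 30 mm. It pushes in up to 15 mm: 3 N at first, rising 0.8 N per mm to 15 N at its stop. At 11 mm the plain tip just clears the socket's upright; about 2 mm remain when seated
- salt_shaker: glass salt shaker with a grey cap, 44 mm wide, 90 mm tall; origin under its centre; leave alone
- garlic: garlic bulb, 56 mm; leave alone
- lemon: lemon, 71x53x51 mm; leave alone
- espresso_cup: small white cup with a handle, 62x88x50 mm; leave alone
- spice_jar: spice jar with a black cap, 41 mm wide, 105 mm tall; leave alone
Mind the look-alikes: they are no part of the job. What is shaped like the spindle but orange is not meant.

How it is judged (in metres and radians):
At the end, for the whole second after the job is handed in: Plain end in the socket, sprung end in the seat: both plate-face points within 3 mm of the holder's x = 0, 3.5 mm of z = 65 mm, and 14.5 mm of y = -52 (plain) or +52 mm (sprung) in its frame; held by the spring (over 2 N between spindle and holder), under 10 mm/s, let go (x of spindle_plain_face in the frame of holder between -0.003 and 0.003 m and z of spindle_plain_face in the frame of holder between 0.0615 and 0.0685 m and x of spindle_sprung_face in the frame of holder between -0.003 and 0.003 m and z of spindle_sprung_face in the frame of holder between 0.0615 and 0.0685 m and y of spindle_plain_face in the frame of holder between -0.0665 and -0.0375 m and y of spindle_sprung_face in the frame of holder between 0.0375 and 0.0665 m and contact force between spindle and holder above 2 N and contact force between spindle and the fingers below 0.1 N and linear speed of spindle below 0.01 m/s); the robot touches nothing.
It fails at once if the holder is loaded by the spindle with more than 22 N (contact force between spindle and holder above 22 N).
It fails at once if the robot presses on the holder with more than 15 N (contact force between any of the fingers, the arm and holder above 15 N).
It fails at once if a bystander is moved more than 30 mm (distance of any of salt_shaker, garlic, lemon, espresso_cup, spice_jar from where it was at the start of the episode above 0.03 m).
It also fails if it takes over 61 s, if anything falls off the work surface, if the arm or the gripper's body presses on something with over 40 N, if the wrist force passes 120 N, or if a joint passes its speed limit or range.

### The arm

A 6-joint arm with a two-finger parallel gripper is mounted at the origin on a cart in front of the work surface, level with it; the furniture and walls round the work are solid. World frame = base frame: x ahead of the robot, y to its left, z up, the work surface at z = 0. Lengths are in m, angles in degrees, forces in N, time in s.
With the tool pointing down it reaches from about 0.375 to 0.75 m from the base axis. Payload 9 kg.
Tool frame: the origin (TCP) lies where the fingers leave the gripper's body, on its centre line; the fingertips stand 73 mm ahead of it and the grasp point (between the pads) lies 54 mm ahead of it (robot.tip_reach is the distance from the TCP to the fingertips, in m); z points along the fingers, y is the line along which they close (so a half turn about z gives the same grasp; the last joint's range is limited). The gripper opens to 85 mm and grips with 20 to 120 N. Pads are 22 mm wide; open, the fingers measure 114 mm over their backs; the gripper's body (76 mm by 85 mm) begins 54 mm behind the grasp point. The pads swing forward as they close: fully open they stand 13 mm farther back than shut.
Start: joints at [55.078, 5.964, 5.575, 89.605, 0, 77.527], TCP at [0.229, 0.555, 0.304] pointing down, gripper open.
Joint ranges: [-171.21, 171.21], [-48.23, 106.86], [-62.78, 66.21], [-105.2, 120.99], [-86.42, 89.51], [-180, 180]. Speed limits (degrees/s): [127.2, 127.2, 147.25, 180, 180, 180].

### API

Orientations are given as [roll, pitch, yaw] about the fixed x, y, z axes, in that order (R = Rz(yaw) Ry(pitch) Rx(roll)).
In Python, from plant import robot gives the robot as it stands. Calls block until the motion is done:
- robot.move_pose(position, orientation): joint-space move of the TCP to a pose.
- robot.line_to(position, vel=0.15, rotation=None, guard=None): straight line of the TCP; rotation=None keeps the orientation; vel is the mean speed in m/s. With guard (N) it stops when the force on the tool has changed by that much, and returns True; else False.
- robot.goto_joints(angles): joint-space move.
- robot.set_gripper(opening): finger opening in m; the grip force is fixed at half the most; returns when the fingers have stopped.
- robot.pause(seconds).
- robot.ik(position, orientation): joint angles nearest the present ones, or None.
- robot.observe(): the state.
- robot.grab_frame(name): name is "scene" or "top"; returns the picture (420x560x3 uint8, blue, green, red); there is no depth.
- robot.get_calibration(name): a dict with "vertical_fov" (degrees; the focal length in pixels is half the picture's height over the tangent of half this angle, whatever the lens; pixels are square), "cx", "cy" (the principal point, pixels), "k1" (the pictures are not rectified: a ray, as slopes to the right and down, at radius r is drawn at 1 + k1 r^2 times it, then the intrinsics apply), "rvec" (rotation vector, rad) and "tvec" (3), from world to camera coordinates, as OpenCV has them. Camera axes: x right, y down, z forward; pixel columns grow to the right and rows downward; lengths in m; the calibration is good to about 2 mm. A picture is of the moment at which its call begins. get_calibration takes no time and is no camera call.
A pose or a line that the arm cannot do raises robot.IKError and nothing moves.
- robot.job_done(): hands the job in; it is judged then, once.
The state is a dict: "time": time; "q": joint angles; "qvel": joint speeds; "joint_torque": joint torques, N m; "tool_pos": TCP position; "tcp_rot": TCP orientation; "ft_force": force on the tool from outside, world axes, zero at the start; "torque": the same for the moment, N m; "gripper_width": finger opening in m; "gripper_force": force on a finger pad.
Only numpy, scipy, OpenCV 4.12 (cv2) and the standard library are available. Lean on these libraries where they do the work, as an engineer would, in place of code of your own. Each camera call takes 0.05 s, during which the arm holds its last target. There are 200 camera calls.

## Working session

There is one attempt and no reset: what is moved stays moved. The work goes in short steps, each a Python script; the robot and the scene stay as the last script left them, time stands still between calls to the robot, and variables do not carry over. Pictures are saved under pics/ and viewed, at most 10 in all, crops included, and the job is handed in when it is done.

```bash
ls; mkdir -p pics
python3 - <<'E'
from plant import robot
import cv2
for n in("scene","top"):
    cv2.imwrite(f"pics/{n}0.png",robot.grab_frame(n)); print(n,robot.get_calibration(n))
s=robot.observe(); print(s)
E
```

```text
pics
scene {'vertical_fov': 48.46107595240632, 'cx': 286.6458771586013, 'cy': 203.88699880134345, 'k1': -0.11179833577659812, 'rvec': array([ 2.11305491, -0.50457543,  0.25433742]), 'tvec': array([-0.46372565,  0.20371057,  0.80474305])}
top {'vertical_fov': 42.369644113469676, 'cx': 284.0281659754777, 'cy': 213.45535133794468, 'k1': 0.0010531517016907856, 'rvec': array([ 2.1573585 , -2.17305153,  0.11415392]), 'tvec': array([-0.01521302,  0.52401236,  1.25862033])}
{'time': 0.1, 'q': array([ 5.50781497e+01,  5.99533777e+00,  5.53051231e+00,  8.96040248e+01,
       -3.11796041e-04,  7.75271824e+01]), 'qvel': array([-0.09878646, -0.10511501,  0.13706386, -0.05956084,  0.00855581,
        0.04886936]), 'joint_torque': array([ 5.02233641e-03, -5.58205283e+01,  5.04721391e+01,  1.30123808e-02,
       -2.95793052e-04,  2.95876271e-05]), 'tool_pos': array([0.22897837, 0.55435591, 0.30318896]), 'tcp_rot': array([-1.79932707e+02, -1.45655929e-02,  1.57550959e+02]), 'ft_force': array([-0.59781444, -0.27352442,  0.64684232]), 'torque': array([-0.00148672,  0.00048603,  0.00703929]), 'gripper_force': 0.0, 'gripper_width': 0.08536657815457327}
```

View pics/scene0.png

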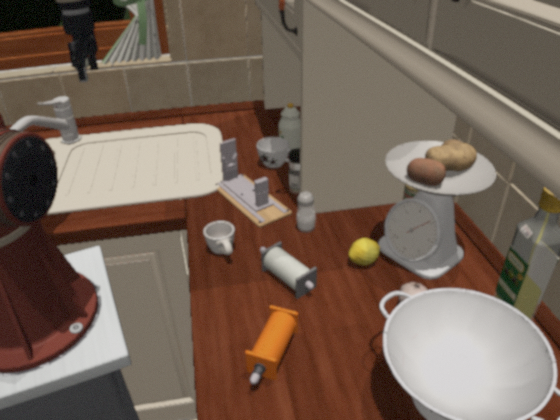

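View pics/top0.png

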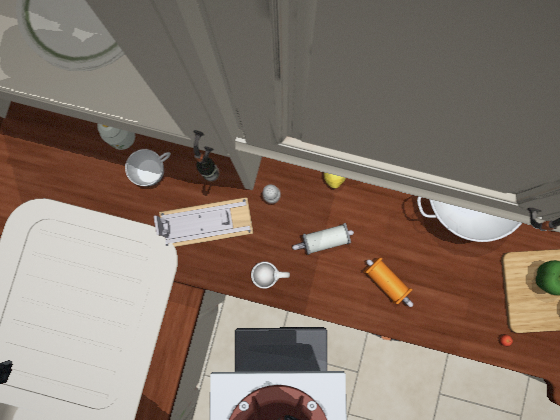

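White roll: scene (288,268), top (325,239). The orange look-alike is at scene (273,343), top (389,282), and is not wanted. The holder is at scene (252,190), top (205,222), with its tall plate at the left end, top (163,228). I'll check the choice in one close crop.

Run:
```python
import cv2,numpy as np
t=cv2.imread("pics/top0.png");s=cv2.imread("pics/scene0.png")
a=cv2.resize(t[190:260,145:365],(800,255),interpolation=cv2.INTER_CUBIC)
b=cv2.resize(s[130:230,210:310],(345,345),interpolation=cv2.INTER_CUBIC)
c=cv2.resize(s[235:305,245:335],(443,345),interpolation=cv2.INTER_CUBIC)
o=np.zeros((600,800,3),np.uint8);o[:255]=a;o[255:,:345]=b;o[255:,350:793]=c
cv2.imwrite("pics/crop1.png",o)
```

```text
(no output)
```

View pics/crop1.png

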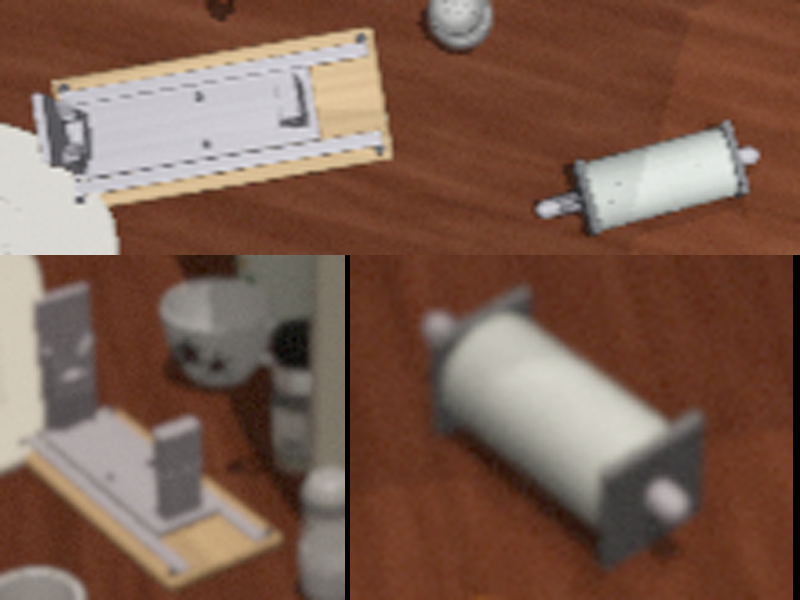

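Crop shows: the white roll's long sprung plunger is at its left end (crop (540,208), top (293,247)), and the short plain tip is at its right. The holder's tall plate is at the left end and the socket upright at crop (297,95), top (227,216). So the roll already points the right way. Now I'll measure.

```bash
cat > h.py <<'E'
import cv2,numpy as np
from plant import robot
def K(c):
    f=210/np.tan(np.radians(c["vertical_fov"]/2)); return np.array([[f,0,c["cx"]],[0,f,c["cy"]],[0,0,1.]])
def ray(n,p):
    c=robot.get_calibration(n); p=np.asarray(p,float).reshape(-1,1,2)
    u=cv2.undistortPointsIter(p,K(c),np.array([c["k1"],0,0,0]),None,None,(3,100,1e-12)).reshape(-1,2)
    R=cv2.Rodrigues(c["rvec"])[0]; return -R.T@c["tvec"], np.c_[u,np.ones(len(u))]@R
def plane(n,p,z):
    o,d=ray(n,p); return (o+d*((z-o[2])/d[:,2:]))[:,:2]
def tri(pt,ps):
    (o1,d1),(o2,d2)=ray("top",pt),ray("scene",ps); d1,d2=d1[0],d2[0]
    s=np.linalg.lstsq(np.c_[d1,-d2],o2-o1,rcond=None)[0]
    a,b=o1+s[0]*d1,o2+s[1]*d2; return (a+b)/2,np.linalg.norm(a-b)
def proj(n,P):
    c=robot.get_calibration(n); return cv2.projectPoints(np.asarray(P,float).reshape(-1,1,3),c["rvec"],c["tvec"],K(c),np.array([c["k1"],0,0,0.]))[0].reshape(-1,2)
def mask(im,lo,hi,roi):
    x0,y0,x1,y1=roi; m=np.zeros(im.shape[:2],np.uint8)
    m[y0:y1,x0:x1]=cv2.inRange(cv2.cvtColor(im,cv2.COLOR_BGR2HSV),np.array(lo),np.array(hi))[y0:y1,x0:x1]
    n,l,s,_=cv2.connectedComponentsWithStats(m); return m,l,s
E
python3 - <<'E'
from h import *
t=cv2.imread("pics/top0.png");s=cv2.imread("pics/scene0.png")
for n,im,pts in(("top",t,[(163,216),(240,200),(243,213),(200,222),(325,240),(310,236),(295,246),(351,233),(330,263)]),("scene",s,[(235,212),(280,212),(262,225),(245,200),(288,265),(262,192),(266,250),(307,285)])):
    hs=cv2.cvtColor(im,cv2.COLOR_BGR2HSV); print(n,[(p,hs[p[1],p[0]].tolist()) for p in pts])
def wood(n,im,roi):
    m,l,st=mask(im,(10,60,120),(30,150,255),roi); pts=cv2.findNonZero(m).reshape(-1,2)
    w=plane(n,pts,.008); c,sz,a=cv2.minAreaRect((w*1000).astype(np.float32)); print(n,"wood",len(pts),pts.min(0),pts.max(0),c,sz,a); return m
m1=wood("top",t,(150,190,260,250)); m2=wood("scene",s,(205,160,300,235))
C=[]
for n,im,roi in(("top",t,(290,215,360,260)),("scene",s,(250,240,325,300))):
    m,l,st=mask(im,(0,0,120),(180,45,255),roi); k=1+st[1:,4].argmax(); m=(l==k).astype(np.uint8)
    r=cv2.minAreaRect(cv2.findNonZero(m)); M=cv2.moments(m,True); C.append((M['m10']/M['m00'],M['m01']/M['m00'])); print(n,"paper",st[k],r,C[-1])
P,e=tri(*C);print("paper centroid",P,e)
cv2.imwrite("pics/m.png",np.hstack([cv2.resize(m1[185:255,145:265]*255,None,fx=3,fy=3),cv2.resize(m2[160:230,200:310]*255,None,fx=3,fy=3)]))
E
```

```text
top [((163, 216), [135, 8, 202]), ((240, 200), [18, 79, 217]), ((243, 213), [18, 79, 217]), ((200, 222), [133, 9, 206]), ((325, 240), [72, 6, 231]), ((310, 236), [68, 5, 191]), ((295, 246), [129, 9, 198]), ((351, 233), [130, 7, 205]), ((330, 263), [10, 160, 123])]
scene [((235, 212), [9, 177, 101]), ((280, 212), [16, 94, 190]), ((262, 225), [16, 108, 137]), ((245, 200), [177, 14, 168]), ((288, 265), [25, 15, 206]), ((262, 192), [0, 15, 100]), ((266, 250), [6, 12, 109]), ((307, 285), [0, 12, 145])]
top wood 1095 [159 190] [256 247] (515.62353515625, 165.45787048339844) (235.4860382080078, 136.1329345703125) 88.54447174072266
scene wood 741 [212 174] [291 226] (484.449951171875, 161.375) (138.8365478515625, 215.6132049560547) 9.496247291564941
top paper [304 223  50  31 843] ((329.2731018066406, 237.33465576171875), (19.909212112426758, 48.58900451660156), 74.74488067626953) (327.4282325029656, 238.2538552787663)
scene paper [265 246  48  39 890] ((285.9914855957031, 265.655517578125), (46.81747055053711, 23.635744094848633), 34.114471435546875) (285.4202247191011, 264.27191011235954)
paper centroid [ 0.46046395 -0.11902213  0.0396202 ] 0.0065145627990127715
```

```bash
cat >> h.py <<'E'
def big(im,lo,hi,roi,close=0,f=4):
    """largest blob, at f-times upsampling; returns contour in picture pixels"""
    x0,y0,x1,y1=roi; c=cv2.resize(im[y0:y1,x0:x1],None,fx=f,fy=f,interpolation=cv2.INTER_CUBIC)
    m=cv2.inRange(cv2.cvtColor(c,cv2.COLOR_BGR2HSV),np.array(lo),np.array(hi))
    if close: m=cv2.morphologyEx(m,cv2.MORPH_CLOSE,np.ones((close,close)))
    k=max(cv2.findContours(m,cv2.RETR_EXTERNAL,cv2.CHAIN_APPROX_NONE)[0],key=cv2.contourArea).reshape(-1,2)
    return (k+.5)/f-.5+[x0,y0], c, k
E
python3 - <<'E'
from h import *
t=cv2.imread("pics/top0.png");s=cv2.imread("pics/scene0.png")
out=[]
for n,im,lo,hi,roi,z,cl in(("top",t,(10,60,120),(30,115,255),(150,190,260,250),.008,15),("scene",s,(11,60,110),(30,135,255),(205,160,300,235),.008,15),
  ("top",t,(0,0,140),(110,30,255),(290,215,360,260),.03,5),("scene",s,(0,0,125),(90,40,255),(250,240,325,300),.03,5)):
    p,c,k=big(im,lo,hi,roi,cl); w=plane(n,p,z)*1000; r=cv2.minAreaRect(w.astype(np.float32)); M=cv2.moments(p.astype(np.float32)[:,None]); print(n,np.round(r[0],1),np.round(r[1],1),round(r[2],2),"centroid px",M['m10']/M['m00'],M['m01']/M['m00'])
    cv2.polylines(c,[k[:,None]],True,(0,0,255)); b=proj(n,np.c_[cv2.boxPoints(r)/1000,np.full(4,z)]); b=((b-roi[:2]+.5)*4-.5).round().astype(int)
    cv2.polylines(c,[b[:,None]],True,(0,255,0)); out.append(c[:300,:380])
o=np.zeros((600,800,3),np.uint8)
for i,c in enumerate(out): o[(i//2)*300:(i//2)*300+c.shape[0],(i%2)*400:(i%2)*400+c.shape[1]]=c
cv2.imwrite("pics/m2.png",o)
E
```

```text
top [502.9 169.1] [ 97.4 217.3] 9.44 centroid px 220.8579552507448 219.76358718139687
scene [500.6 154.1] [106.8 207.2] 16.69 centroid px 260.44087019280335 210.04130258274049
top [ 464.6 -120.7] [ 46.4 100.8] 15.0 centroid px 327.03174417284157 238.35085029668113
scene [ 461.2 -105.5] [ 49.9 107.2] 14.21 centroid px 285.3491621142773 264.21431603425367
```

View pics/m2.png

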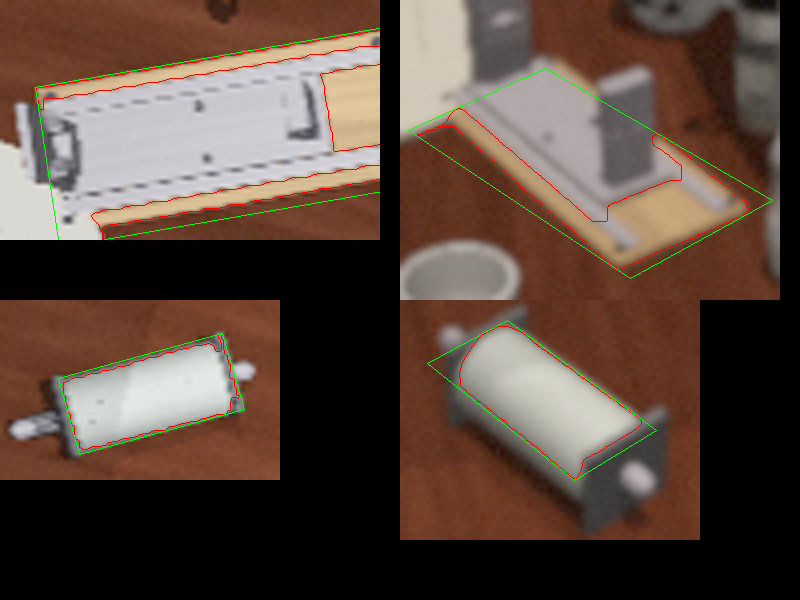

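Run:
```python
from h import *
t=cv2.imread("pics/top0.png");s=cv2.imread("pics/scene0.png")
for n in("top","scene"): print(n,ray(n,[[0,0]])[0])
o=np.zeros((600,800,3),np.uint8)
a=cv2.resize(t[195:249,148:260],None,fx=5.5,fy=5.5,interpolation=cv2.INTER_CUBIC);o[:a.shape[0],:a.shape[1]]=a
b=cv2.resize(s[135:189,215:275],None,fx=5.5,fy=5.5,interpolation=cv2.INTER_CUBIC);o[300:300+b.shape[0],:b.shape[1]]=b
b=cv2.resize(s[165:219,245:300],None,fx=5.5,fy=5.5,interpolation=cv2.INTER_CUBIC);o[300:300+b.shape[0],400:400+b.shape[1]]=b
cv2.imwrite("pics/m3.png",o)
```

```text
top [ 0.3859443  -0.02115614  1.30749568]
scene [ 0.17307328 -0.70665387  0.61223916]
```

View pics/m3.png

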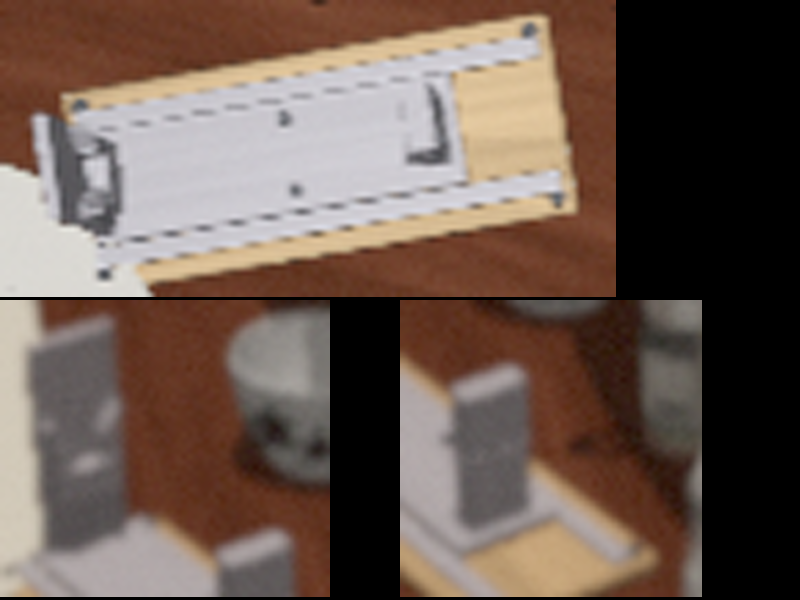

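Run:
```python
from h import *
T=lambda x,y:((x+.5)/5.5-.5+148,(y+.5)/5.5-.5+195)
S1=lambda x,y:((x+.5)/5.5-.5+215,(y-300+.5)/5.5-.5+135)
S2=lambda x,y:((x-400+.5)/5.5-.5+245,(y-300+.5)/5.5-.5+165)
c=plane("top",[T(63,95),T(548,16),T(577,212),T(150,280)],.008)
print("base corners top",c.round(4).tolist()); print("lens",np.linalg.norm(c[0]-c[1]),np.linalg.norm(c[1]-c[2]))
d1=c[0]-c[1];d2=c[3]-c[2]; print("yaws",np.degrees(np.arctan2(-d1[0],d1[1])),np.degrees(np.arctan2(-d2[0],d2[1])))
# scene right corner, front corner
print("scene TR corner", plane("scene",[S2(657,552)],.008), plane("scene",[S2(553,597)],.008))
yaw=np.arctan2(-d1[0],d1[1]); ey=np.array([-np.sin(yaw),np.cos(yaw)]); ex=np.array([np.cos(yaw),np.sin(yaw)])
o=(c[1]+c[2])/2+ey*.108; print("origin",o,"from TL/TR", (c[0]+c[1])/2-ex*.045)
def loc(w): return np.c_[(w-o)@ex,(w-o)@ey].round(4).tolist()
print("tall top inner",loc(plane("top",[T(47,116),T(65,225)],.12)))
print("sock top face: inner L, outer R",loc(plane("top",[T(400,92),T(405,155),T(428,85),T(440,150)],.08)))
print("scene tall inner top",loc(plane("scene",[S1(32,352),S1(114,325)],.12)))
print("scene sock outer top, inner top",loc(plane("scene",[S2(455,398),S2(527,379),S2(455,384),S2(518,364)],.08)))
for a,b in((T(47,116),S1(114,325)),(T(65,225),S1(32,352))):print("tri tall",tri(a,b))
for a,b in((T(428,85),S2(527,379)),(T(440,150),S2(455,398))):print("tri sock outer",tri(a,b))
print("tips tri: plain",tri((144+.0+758/3.636,190+155/3.636),(245+672/4.92-350/4.92,235+(500-255)/4.92)),"sprung",tri((145+538/3.636,190+208/3.636),(245+(436-350)/4.92,235+(322-255)/4.92)))
w=plane("top",[(327.03,238.35)],.04);print("paper c",w)
```

```text
base corners top [[0.5322, 0.2827], [0.5656, 0.0698], [0.4791, 0.0571], [0.4507, 0.2433]]
lens 0.21551451160839444 0.08743190052265636
yaws 8.916855949741075 8.654733986662162
scene TR corner [[0.56720764 0.07392489]] [[0.51537781 0.06478286]]
origin [0.50556386 0.17016471] from TL/TR [0.50439859 0.16929337]
tall top inner [[0.0199, 0.0907], [-0.0247, 0.0896]]
sock top face: inner L, outer R [[0.0117, -0.0464], [-0.0146, -0.0445], [0.0127, -0.0583], [-0.0149, -0.0591]]
scene tall inner top [[-0.0218, 0.0863], [0.0198, 0.0878]]
scene sock outer top, inner top [[-0.0164, -0.0534], [0.0151, -0.0582], [-0.0105, -0.0441], [0.0187, -0.046]]
tri tall (array([0.51187668, 0.26294274, 0.11857356]), np.float64(0.0012590419425821398))
tri tall (array([0.46929802, 0.25442417, 0.11908898]), np.float64(0.00401731415436796))
tri sock outer (array([0.52796221, 0.11409302, 0.08078405]), np.float64(0.0020180227967637123))
tri sock outer (array([0.49781961, 0.10980332, 0.08297752]), np.float64(0.004037673395224788))
tips tri: plain (array([ 0.47654192, -0.17997246,  0.03175048]), np.float64(0.0006245862399916383)) sprung (array([ 0.44445288, -0.03980141,  0.02465434]), np.float64(0.0013491007357357677))
paper c [[ 0.46325925 -0.11926709]]
```

Measured: holder origin ≈ (0.505,0.170), yaw 8.9°, yoke offset ≈ +10 mm. Two-view heights are 0.119 m (tall plate) and 0.082 m (socket upright). Roll middle ≈ (0.463,-0.118), yaw 14.7°, axis height ≈ 28 mm against the stated 25 mm. Next I grasp and lift.

Run:
```python
from h import *
y=90+14.7
def best(p):
    return min((c for c in (y,y-180) if robot.ik(p,[180,0,c]) is not None),key=lambda c:abs(robot.ik(p,[180,0,c])[5]))
c=best([.463,-.118,.25]); print(c,robot.ik([.463,-.118,.25],[180,0,c]),robot.ik([.507,.18,.16],[180,0,c-5.8]))
robot.move_pose([.463,-.118,.25],[180,0,c])
print(robot.line_to([.463,-.118,.081],vel=.12,guard=8))
f0=robot.observe()["ft_force"]
robot.set_gripper(.03); o=robot.observe(); print(o["time"],o["tool_pos"],o["gripper_width"],o["gripper_force"],f0,o["ft_force"])
robot.line_to([.463,-.118,.26],vel=.12); o=robot.observe(); print(o["time"],o["tool_pos"],o["tcp_rot"],o["gripper_width"],o["ft_force"],o["torque"])
robot.move_pose([.505,.150,.26],[180,0,c-5.8])
o=robot.observe(); print(o["time"],o["tool_pos"],o["tcp_rot"],o["gripper_width"],o["ft_force"],o["torque"])
for n in("scene","top"): cv2.imwrite(f"pics/{n}1.png",robot.grab_frame(n))
t=cv2.imread("pics/top1.png");s=cv2.imread("pics/scene1.png")
O=np.zeros((600,800,3),np.uint8)
a=cv2.resize(t[150:270,130:290],(400,300));O[:300,:400]=a
a=cv2.resize(s[50:240,180:340],(505,600));O[:,295+0:800]=a[:, :505]; O[:300,:400]=cv2.resize(t[150:270,130:290],(400,300))
O=np.hstack([cv2.resize(t[150:270,130:290],(395,296)),cv2.resize(s[40:250,180:340],(400,525))[:296]*0]) ; O=np.vstack([O,O*0]); O[:525,395:795]=cv2.resize(s[40:250,180:340],(400,525)); cv2.imwrite("pics/c2.png",O)
```

```text
104.7 [-30.03625112 -15.92265205 -20.75818721  85.16446484   0.
  45.26374888] [  5.60728626  -3.47414842 -18.98624834  74.48790008   0.
  86.70728626]
False
4.65 [ 0.46335686 -0.11814998  0.0816769 ] 0.04415784523315636 61.142592430114746 [ 0.1631436  -0.06907282  0.21675451] [-0.30973014  1.28890487  5.30804864]
6.2917 [ 0.46273633 -0.11786605  0.25922472] [-1.79947676e+02 -4.90873126e-02  1.04698829e+02] 0.04422469611367058 [ 0.44796167 -0.88177099 -2.82705541] [-0.0284965  -0.00485922 -0.03887045]
7.35 [0.50510064 0.14918986 0.25983176] [-1.79984238e+02  2.52531791e-02  9.88826177e+01] 0.04416977154527398 [ 0.21989065  0.21472886 -2.16823873] [-0.04995816 -0.03250693  0.03656922]
```

View pics/c2.png

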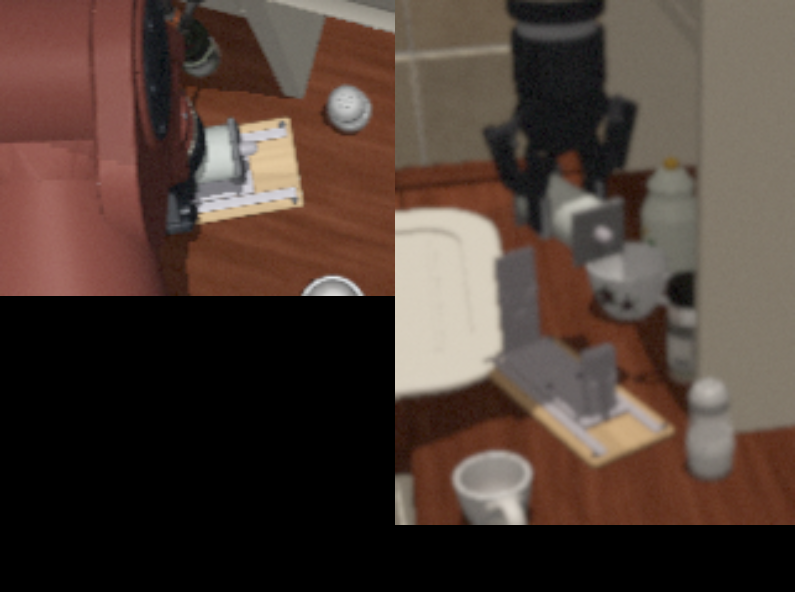

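Picture: the roll is gripped level and its plain tip shows at scene ≈(263,133), top ≈(230,211). I'll use that tip to check camera against arm.

Run:
```python
from h import *
t=cv2.imread("pics/top1.png");s=cv2.imread("pics/scene1.png")
y=np.radians(8.88);ey=np.array([-np.sin(y),np.cos(y)]);ex=np.array([np.cos(y),np.sin(y)]);tc=np.array([.5051,.1492])
e=np.r_[tc-ey*.066,.2031]; print("predicted tip end",e,proj("top",e),proj("scene",e))
def blob(im,roi,lo):
    x0,y0,x1,y1=roi; g=cv2.cvtColor(im,cv2.COLOR_BGR2GRAY)[y0:y1,x0:x1]; print(g)
blob(s,(254,124,274,142),0); blob(t,(222,202,240,220),0)
# face plate centre at plain end (scene)
print(proj("scene",[np.r_[tc-ey*.052+ex*a,.2031+b] for a,b in((-.025,-.025),(.025,-.025),(.025,.025),(-.025,.025))]).round(1).tolist())
```

```text
predicted tip end [0.51528812 0.08399109 0.2031    ] [[233.66476792 208.85260647]] [[265.69457194 135.35088488]]
[[132 125 113 102  94  86  79  73  72  69  66  63  67  69  67  61  59  50
   39  34]
 [ 98  88  83  76  69  68  68  65  65  63  66  63  65  64  65  65  64  54
   31  38]
 [ 74  71  67  69  66  66  63  65  68  68  65  68  68  64  65  68  64  49
   38  34]
 [ 68  65  66  64  65  66  64  66  63  64  62  67  66  64  67  62  61  54
   43  35]
 [ 62  65  67  63  63  64  64  65  63  67  69  61  67  65  64  64  62  48
   39  41]
 [ 65  62  63  64  65  69  71  74  77  76  71  65  64  69  65  67  63  48
   41  31]
 [ 64  66  65  62  68  73  84 103 110 103  89  77  67  68  63  65  62  53
   41  39]
 [ 67  65  67  64  66  82 108 129 141 135 122 102  79  70  67  65  62  52
   45  41]
 [ 62  63  61  63  69  88 120 146 158 159 150 127 101  80  69  64  59  54
   39  36]
 [ 65  67  65  65  71  91 119 143 156 163 158 143 114  86  68  67  59  52
   40  38]
 [ 68  67  65  66  75  86 108 127 143 151 150 138 111  84  70  61  57  56
   43  37]
 [ 64  62  64  65  63  73  90 107 119 132 130 118  9
[... 1259 characters left out ...]
1 164 162 183 199 199 200 200 200]
 [214 184 121 129 105 116 152 153 155 147 154 185 201 203 204 201 201 199]
 [213 182 116 124 104  65  91 150 176 189 201 201 201 198 198 196 197 194]
 [210 187 120 108 107  65 112 178 185 177 197 194 195 193 194 196 197 195]
 [208 194 155 127 121  76  67 105 151 182 195 198 198 198 200 200 201 201]
 [203 203 177 128 124  89  62 101 118 168 202 200 203 201 203 204 203 204]
 [200 197 172 128 129 100  58  97 117 172 202 202 204 203 204 203 202 203]
 [193 191 165 126 133 105  59  88 116 172 201 201 201 200 201 200 199 200]
 [185 183 155 122 130 104  56  80 166 189 183 199 198 199 198 199 198 199]]
[[252.2, 147.2], [272.4, 140.8], [271.8, 118.7], [250.9, 124.8]]
```

```bash
cat >> h.py <<'E'
YAW=8.9; _y=np.radians(YAW); EX=np.array([np.cos(_y),np.sin(_y)]); EY=np.array([-np.sin(_y),np.cos(_y)]); O=np.array([.5050,.1698]); ZO=.0567
ROT=[180,0,90+YAW]
def go(x,y,z,vel=.03,guard=None):  # roll middle in holder frame
    return robot.line_to([*(O+EX*x+EY*y),z+ZO],vel=vel,rotation=ROT,guard=guard)
def st(b=np.zeros(3),show=True):
    fs=[];
    for i in range(4): robot.pause(.03); o=robot.observe(); fs.append(o["ft_force"])
    f=np.mean(fs,0)-b; p=o["tool_pos"]; d=p[:2]-O
    r=np.array([d@EX*1e3,d@EY*1e3,(p[2]-ZO)*1e3,f[:2]@EX,f[:2]@EY,f[2]])
    if show: print("t%.1f"%o["time"],"xyz",r[:3].round(2),"F",r[3:].round(2),"M",(o["torque"]).round(2))
    return r,np.mean(fs,0)
E
python3 - <<'E'
from h import *
go(0,-.015,.140,.1); go(0,-.012,.111,.06); robot.pause(.3)
r,b=st(); np.save("b.npy",b)
for i in range(12):
    print(go(0,-.012+.003*(i+1),.111,.02,guard=5)); r,_=st(b)
    if r[4]<-4: break
E
```

```text
t9.3 xyz [ 9.0000e-02 -1.2010e+01  1.1117e+02] F [-0.2  0.1 -3.1] M [ 0.    0.02 -0.03]
False
t9.7 xyz [-2.0000e-02 -8.9700e+00  1.1097e+02] F [-0.51 -0.44  0.51] M [-0.01  0.06 -0.01]
False
t10.2 xyz [ 1.0000e-02 -6.0000e+00  1.1101e+02] F [-0.07  0.4   0.2 ] M [-0.02  0.   -0.  ]
False
t10.6 xyz [-1.00e-02 -2.98e+00  1.11e+02] F [ 0.17 -0.23  0.03] M [-0.04 -0.03  0.01]
False
t11.0 xyz [-1.0000e-02  1.0000e-02  1.1099e+02] F [ 0.25 -0.1   0.6 ] M [-0.01  0.07  0.05]
False
t11.5 xyz [1.0000e-02 3.0000e+00 1.1102e+02] F [ 0.01 -0.04  0.76] M [-0.05  0.05 -0.09]
False
t11.9 xyz [1.0000e-02 6.0200e+00 1.1102e+02] F [0.16 0.04 0.41] M [-0.06  0.02 -0.02]
False
t12.3 xyz [ -0.   9. 111.] F [0.21 0.06 0.49] M [-0.   -0.03 -0.02]
False
t12.8 xyz [4.0000e-02 1.1730e+01 1.1102e+02] F [ 0.13 -4.63  0.17] M [-0.89 -0.09 -0.02]
```

Run:
```python
from h import *
b=np.load("b.npy")
for y in(.016,.019,.0215): go(0,y,.111,.03,guard=10); r,_=st(b)
y=.0223; go(0,y,.111,.02); r,_=st(b)
x=0.
for z in (.100,.094,.090,.087,.084,.081,.079,.077,.075,.073):
    hit=go(x,y,z,.03,guard=3); r,_=st(b); 
    if hit: print("hit"); break
    if abs(r[3])>1.8: print("lateral"); break
```

```text
t13.2 xyz [6.0000e-02 1.5410e+01 1.1101e+02] F [-0.41 -8.09  0.93] M [-1.5  -0.15  0.05]
t13.6 xyz [8.0000e-02 1.8070e+01 1.1102e+02] F [-0.09 -9.74  0.55] M [-1.89 -0.25  0.06]
t13.9 xyz [8.0000e-02 2.0300e+01 1.1103e+02] F [ -0.34 -11.29   0.94] M [-2.23 -0.25  0.02]
t14.3 xyz [9.0000e-02 2.1010e+01 1.1102e+02] F [ -0.2  -11.45   0.68] M [-2.34 -0.24  0.06]
t14.7 xyz [7.0000e-02 1.9530e+01 1.0912e+02] F [ -0.24 -10.82   4.53] M [-1.83 -0.22  0.02]
hit
```

The upward force comes from friction at the plunger tip. I'll back off, go lower without contact, and compress just above the flare so the sliding distance is short.

Run:
```python
from h import *
b=np.load("b.npy")
go(0,.0085,.1105,.03); r,_=st(b); 
print(go(0,.0085,.0925,.03,guard=4)); r,_=st(b)
for y in(.013,.018,.021,.0242): print(go(0,y,.0925,.03,guard=10)); r,_=st(b)
cv2.imwrite("pics/scene2.png",robot.grab_frame("scene"))
s=cv2.imread("pics/scene2.png"); cv2.imwrite("pics/c3.png",cv2.resize(s[110:215,205:310],(600,600),interpolation=cv2.INTER_CUBIC))
```

```text
t15.4 xyz [-1.000e-01  8.880e+00  1.104e+02] F [-0.14 -0.06 -0.04] M [-0.09  0.01  0.02]
False
t16.3 xyz [ 0.15  8.48 92.74] F [ 0.62 -0.09  0.35] M [-0.02  0.    0.01]
False
t16.7 xyz [ 0.18 12.55 92.66] F [ 0.35 -5.58  1.15] M [-0.98 -0.26 -0.02]
False
t17.1 xyz [ 0.2  17.03 92.66] F [-0.01 -8.87  0.96] M [-1.67 -0.25  0.  ]
False
t17.5 xyz [ 0.19 19.7  92.65] F [ -0.04 -10.95   0.9 ] M [-2.14 -0.25  0.03]
False
t17.9 xyz [ 0.23 22.56 92.66] F [ -0.18 -12.99   1.13] M [-2.56 -0.33  0.  ]
```

View pics/c3.png

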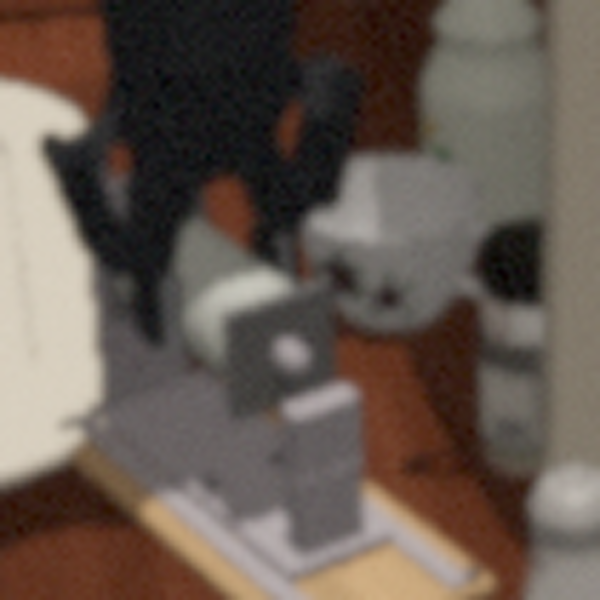

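Picture: the roll is level, the tip is at crop (295,354), just above and inside the socket upright, whose top outer edge runs (287,420)–(360,394). I'll check lateral alignment by rays and then lower.

Run:
```python
from h import *
S=lambda x,y:((x+.5)/5.714-.5+205,(y+.5)/5.714-.5+110)
L=lambda p,z:[(((w-O)@EX*1e3).round(1),((w-O)@EY*1e3).round(1)) for w in plane("scene",[S(*q) for q in p],z)]
print("tip",L([(295,354),(298,357)],.0927),"outer",L([(287,420),(360,394)],.08),"inner",L([(285,405),(348,382)],.08))
b=np.load("b.npy")
for z in (.0895,.087,.0845,.082,.080,.078):
    hit=go(0,.0242,z,.03,guard=6); r,_=st(b)
    if hit: print("hit"); break
    if abs(r[3])>2: print("lateral"); break
```

```text
tip [(np.float64(1.5), np.float64(-33.6)), (np.float64(1.2), np.float64(-36.3))] outer [(np.float64(-16.9), np.float64(-55.8)), (np.float64(16.5), np.float64(-56.3))] inner [(np.float64(-11.5), np.float64(-45.9)), (np.float64(17.8), np.float64(-45.7))]
t18.4 xyz [ 0.58 22.57 90.13] F [ -0.61 -12.73   3.55] M [-2.36 -0.3   0.  ]
t18.7 xyz [ 0.84 22.55 87.82] F [  0.83 -12.53   3.85] M [-2.22 -0.48 -0.06]
t19.1 xyz [ 1.   22.5  85.41] F [  1.76 -12.92   3.58] M [-2.21 -0.61 -0.12]
t19.5 xyz [ 1.06 22.51 82.92] F [  1.69 -12.49   3.73] M [-2.28 -0.73 -0.11]
t19.9 xyz [ 1.1  22.51 81.  ] F [  1.62 -13.07   4.04] M [-2.29 -0.65 -0.15]
t20.3 xyz [ 1.14 22.53 79.03] F [  1.78 -12.75   4.22] M [-2.28 -0.64 -0.14]
```

Lateral force says the seat's centre lies toward +x, so I shift until it vanishes and then continue.

Run:
```python
from h import *
b=np.load("b.npy")
for x in(.001,.002,.003):
    go(x,.0242,.078,.02,guard=6); r,_=st(b)
    if r[3]<.3: break
for z in (.076,.074,.072,.070):
    hit=go(x,.0242,z,.03,guard=6); r,_=st(b)
    if hit or abs(r[3])>2.2 or r[5]>7: print("stop",hit); break
```

```text
t20.6 xyz [ 1.59 22.59 78.75] F [ -0.07 -13.38   4.65] M [-2.34 -0.22  0.08]
t21.0 xyz [ 1.88 22.56 76.93] F [  0.89 -12.91   4.53] M [-2.28 -0.43 -0.02]
t21.4 xyz [ 2.   22.52 74.94] F [  1.28 -12.78   4.73] M [-2.31 -0.55 -0.11]
t21.8 xyz [ 2.07 22.53 72.96] F [  1.85 -13.09   4.09] M [-2.26 -0.64 -0.11]
t22.2 xyz [ 2.13 22.54 71.02] F [  1.99 -13.06   4.29] M [-2.16 -0.59 -0.08]
```

Run:
```python
from h import *
b=np.load("b.npy")
x=.0017
for z in (.070,.068,.0665,.065,.064):
    hit=go(x,.0242,z,.02,guard=5); r,_=st(b)
    if hit or abs(r[3])>2.5 or r[5]>6.5: print("stop",hit); break
```

```text
t22.6 xyz [ 2.42 22.57 70.83] F [ -0.4  -13.11   4.71] M [-2.27 -0.3   0.05]
t22.9 xyz [ 2.64 22.55 68.91] F [  0.98 -13.52   4.06] M [-2.26 -0.47 -0.07]
t23.3 xyz [ 2.72 22.55 67.48] F [  1.49 -13.08   4.54] M [-2.28 -0.51 -0.07]
t23.7 xyz [ 2.81 22.54 66.06] F [  1.15 -13.55   4.5 ] M [-2.25 -0.54 -0.06]
t24.1 xyz [ 2.79 22.56 65.08] F [  0.63 -13.17   5.17] M [-2.17 -0.52 -0.09]
```

Run:
```python
from h import *
b=np.load("b.npy")
for y in (.0225,.021,.0195,.018):
    hit=go(.0017,y,.064,.015,guard=5); r,_=st(b); e=r[4]+3+.8*(r[1]-10.0); print("excess Fy",round(e,2))
    if hit or abs(r[3])>3 or r[5]>7.5 or r[5]<-3 or e>2.5: print("stop",hit); break
```

```text
t24.5 xyz [ 2.76 21.02 65.06] F [  1.11 -12.16   4.69] M [-2.01 -0.5  -0.06]
excess Fy -0.35
t24.9 xyz [ 2.76 19.67 65.05] F [  1.01 -10.98   4.91] M [-1.75 -0.54 -0.1 ]
excess Fy -0.25
t25.3 xyz [ 2.69 18.32 64.96] F [  1.11 -10.18   3.86] M [-1.64 -0.49 -0.08]
excess Fy -0.52
t25.6 xyz [ 2.66 16.99 64.93] F [ 1.35 -9.11  4.09] M [-1.39 -0.45 -0.09]
excess Fy -0.52
```

Run:
```python
from h import *
b=np.load("b.npy")
for y in (.0165,.015,.0135,.0125,.0115,.0105):
    hit=go(.0017,y,.064,.015,guard=4); r,_=st(b); e=r[4]+3+.8*(r[1]-10.0); print("excess Fy",round(e,2))
    if hit or abs(r[3])>3 or r[5]>7.5 or r[5]<-3 or e>2.: print("stop",hit); break
```

```text
t26.0 xyz [ 2.54 15.64 64.79] F [ 1.27 -7.54  3.23] M [-1.27 -0.38 -0.14]
excess Fy -0.03
t26.4 xyz [ 2.44 14.3  64.71] F [ 1.85 -6.74  2.98] M [-1.13 -0.37 -0.07]
excess Fy -0.29
t26.8 xyz [ 2.37 12.95 64.62] F [ 0.88 -5.49  2.66] M [-0.89 -0.38 -0.07]
excess Fy -0.14
t27.2 xyz [ 2.14 12.21 64.38] F [ 0.92 -4.95  2.4 ] M [-0.91 -0.36 -0.09]
excess Fy -0.18
t27.6 xyz [ 1.95 11.52 64.22] F [ 2.55 -3.    2.55] M [-0.44 -0.53 -0.08]
excess Fy 1.21
t27.9 xyz [ 1.88 11.18 64.18] F [3.46 4.35 3.49] M [ 1.02 -0.48 -0.15]
excess Fy 8.29
stop False
```

Run:
```python
from h import *
b=np.load("b.npy")
go(.0017,.0122,.0645,.02); r,_=st(b)
for w in(.056,.085): robot.set_gripper(w); r,_=st(b)
robot.line_to([*(O+EX*.002+EY*.012),.25],vel=.08,rotation=ROT,guard=8) and print("guard!")
r,_=st(b)
robot.move_pose([.40,-.12,.30],[180,0,98.9])
for n in("scene","top"): cv2.imwrite(f"pics/{n}3.png",robot.grab_frame(n))
t=cv2.imread("pics/top3.png");s=cv2.imread("pics/scene3.png")
o=np.zeros((600,800,3),np.uint8);o[:275,:560]=cv2.resize(t[195:250,148:260],(560,275),interpolation=cv2.INTER_CUBIC)
o[280:600,:336]=cv2.resize(s[130:230,210:315],(336,320),interpolation=cv2.INTER_CUBIC);o[280:600,350:776]=cv2.resize(s,(426,320))
cv2.imwrite("pics/c4.png",o); print(robot.observe()["time"])
```

```text
t28.3 xyz [ 1.63 11.65 64.36] F [ 2.64 -4.37  2.12] M [-0.71 -0.59 -0.14]
t28.7 xyz [ 1.55 12.35 64.44] F [0.27 0.09 2.84] M [-0.04  0.01  0.04]
t29.3 xyz [ 1.68 12.2  64.49] F [-0.35  0.42  2.87] M [ 0.02 -0.01 -0.03]
t31.2 xyz [  1.86  12.02 192.95] F [ 0.15 -0.3   3.04] M [0.04 0.01 0.04]
32.4917
```

View pics/c4.png

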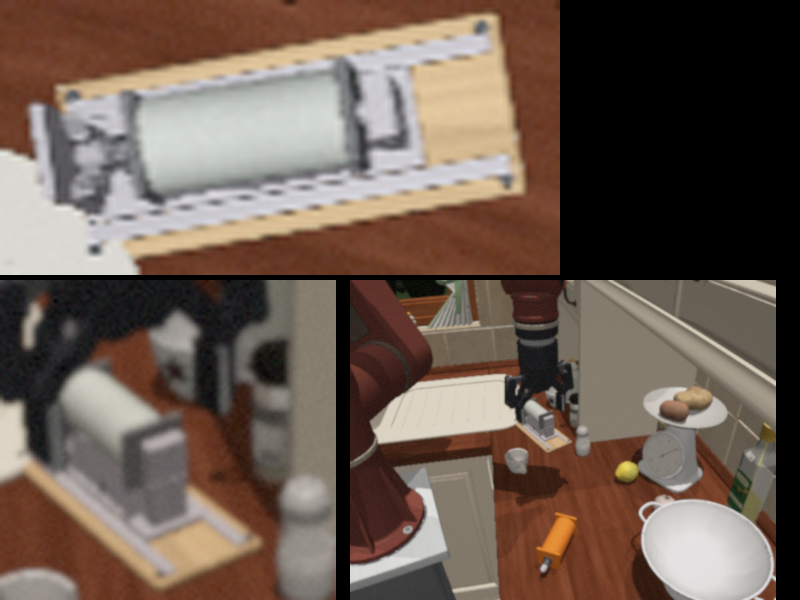

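Picture: the roll lies level and parallel between the uprights. Its plain plate (top crop (350,115)) is up against the socket upright, the plunger is in the seat at (115,150), the gripper is clear, and the other things are where they were. Handing in.

Run:
```python
from h import *
robot.pause(.5); print(robot.job_done(), robot.observe()["time"])
```

```text
the job is handed in; nothing more can be done
the job is handed in; nothing more can be done
```

I put the paper roll back in its holder, with the sprung end in the seat and the plain end bottomed in the socket, let go and handed the job in after about 33 s of the 61 s; no verdict came back, but the final pictures show it seated level and nothing else moved.

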